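# Set the hold-down jig to a fresh casting

### The job

Lift the cast lever out of the open mould, lay it in the jig and slide it, tongue first, under the bridge until it is fully home against the end stop, and let go of it. Then turn the thumbscrew clockwise until its collar seats on the brass nut, back it off a quarter turn so that the sprung tip holds the casting only lightly, and finish while still gripping the knob there, so that the pinch screw can be tightened. Leave the roll of tape and the clips where they lie.

Things in the scene. Friction and masses are not known exactly. Their poses are not given: they have to be found in the camera images.
- casting: cast lever, off-white resin, 80x28x34 mm, 0.12 kg, loose. Flat tongue 28 mm wide, 12 mm thick; at one end an upright round boss, 28 mm diameter, top 34 mm above the underside. Origin: centre of underside. +x along the tongue, away from the boss: boss axis x = -26 mm, flat tongue end x = +40 mm. A 5 mm gusset joins boss and tongue. Grip the boss across y from above. In the mould at first
- mould: open lower half of a printed mould, dark grey block 120x62x20 mm, fixed. Origin: centre of underside, +x along it. Cavity 83x31 mm, floor at z = 8 mm, holds the casting (same x direction, 1.5 mm play): tongue level with the top face (z = 20 mm), boss 22 mm above it. Dowels 9 mm high on the face at (53,-22) and (22,23.5) mm. Stands in one of two places, the tape roll in the other
- jig: metal hold-down jig, fixed. Origin: centre of underside of its base plate (110x96 mm; its top, z = 10 mm, is the floor for the casting). +x: direction in which the casting slides in. Rails x = 6 to 38 mm, 31 mm apart, top z = 26 mm, flared lead-ins from x = -4; stop face at x = 38. Bridge over them: x = 12 to 32, y = -40 to 40, underside z = 34, top z = 50 mm. Base open in front of x = -5 mm
- home (a point): place of the casting's origin when fully home: (-2, 0, 10) mm in the jig's frame, jig's axes; the casting's +x along the jig's +x, tongue end touching the stop, boss axis at x = -28 mm of the jig
- thumbscrew (a joint): turn of the thumbscrew, rad: 0 = collar seated on the brass nut (a firm stop: the resisting moment rises sharply), positive = backed off, anticlockwise from above. Starts 2.8 to 3.4, can go to 3.9. Rises 8 mm per turn (quick lead-screw thread), turns against 0.06 N m, stays where it is left
- knob: the thumbscrew's knob: dark grey upright knurled cylinder, 29 mm diameter, 18 mm high, above the bridge, axis vertical at (22, 0) mm of the jig. Grip any two facing sides from above. Its origin lies on the axis, 68 mm below the knob's centre; it turns and rises with the screw; a light line on its top points along its -x
- knob_mid (a point): centre of the knob (9 mm below its top), on the screw's axis; 68 mm above the table when seated, 3.5 to 4.4 mm higher at the start
- plunger: sprung brass tip with a round nose, 5.4 mm thick, in the lower end of the screw; presses on the tongue 24 mm ahead of the casting's origin. Screw 2.8 rad back: nose 0.9 mm above the tongue; seated: pushed in 2.6 mm (about 10 N); a quarter turn back: about 0.6 mm (about 2 N). Its origin is not at the nose
- tape_roll: roll of tan masking tape lying flat, 103 mm across, 25 mm high, loose; to be left alone
- clip_01: black printed spring clip, 36 x 15 x 9 mm, loose; to be left alone
- clip_04: black printed spring clip, 36 x 15 x 9 mm, loose; to be left alone
- printer_a: desktop 3D printer to the right of the work (at smaller y), fixed and solid, to be kept clear of. Its low bed (up to 0.11 m high with prints) reaches left to y = 0.04 and forward to x = 0.24 m; its uprights and cross beam stand at x = 0.44 m and beyond, up to 0.6 m high, the beam's left end reaching y = 0.13 m at z = 0.13 to 0.28 m. Pass in front of it, near the robot and above 0.3 m
Not all that is in view belongs to the job. Leave any red look-alike of the casting alone.

How it is judged:
By the outcome, as a careful person would: the job done as asked, in the order asked, and still so for the second after the job is handed in, while the arm keeps its last pose, push and grip.
It also fails if it takes over 72 s, if anything falls off the work surface, if the arm or the gripper's body presses on something with over 40 N, if the wrist force passes 120 N, or if a joint passes its speed limit or range.

### The arm

A 7-joint arm with a two-finger parallel gripper is mounted at the origin on a cart in front of the work surface, level with it; the furniture and walls round the work are solid. World frame = base frame: x ahead of the robot, y to its left, z up, the work surface at z = 0. Lengths are in m, angles in rad, forces in N, time in s.
With the tool pointing down it reaches from about 0.425 to 0.95 m from the base axis. Payload 4.7 kg.
Tool frame: the origin (TCP) lies midway between the tips of the shut fingers; the grasp point (between the pads) lies 19 mm behind it; z points along the fingers, y is the line along which they close (so a half turn about z gives the same grasp; the last joint's range is limited). The gripper opens to 85 mm and grips with 20 to 120 N. Pads are 22 mm wide; open, the fingers measure 114 mm over their backs; the gripper's body (76 mm by 85 mm) begins 54 mm behind the grasp point. The pads swing forward as they close: fully open they stand 13 mm farther back than shut.
Start: joints at [1.284, 0.469, -0.049, 1.532, 0.024, 1.141, -0.082], TCP at [0.172, -0.653, 0.231] pointing down, gripper open.
Joint ranges: [-2.59, 2.59], [-0.33, 1.99], [-1.39, 1.29], [0.1, 2.45], [-1.04, 4.18], [0.21, 1.99], [-2.66, 2.66]. Speed limits (rad/s): [2.57, 2.57, 3.14, 3.14, 3.14, 3.14, 3.14].

### API

Orientations are given as a unit quaternion [w, x, y, z].
In Python, from rig import env gives the robot as it stands.
- The arm moves only by the shell command python3 -m inch 'ROWS' [OPENING] [FORCE]. ROWS is JSON, a list of rows, each an object of numbers: "dx", "dy", "dz": the shift along the tool's x, y, z as a fraction of full scale; "turn": the turn about the tool's z as a fraction of full scale. In form: [{"dx": .., "dy": .., "dz": .., "turn": ..}, ...]. A call has 1 to 12 rows; each row is the pose to reach, as a shift and turn from the pose commanded when the call began, along the tool's axes at that moment, turning the shorter way round; what a row does not reach only later rows make up. Full scale, the value 1, is 60 cm for a shift and 360 degrees for a turn. A row lasts 1/10 s, in which the tool goes at most 50 mm and 8.59 degrees, less where a joint would pass 70% of its speed; a pose out of reach is approached as far as the arm can. A call with a number of a shift or a turn outside -1 to 1 is refused whole. A call with a gripper value outside its range is refused whole. OPENING is the gripper command: -1 is shut, 1 is fully open, values between are in proportion, set as the call begins (- or left out, the last holds). The fingers move at their own pace and stop on an object; FORCE is the grip in N (left out, the last holds). Time passes only in rows, so rows that repeat a pose let the fingers close. It gives the time, the measured TCP pose, the force, the opening and the grip force at its end, in the units of the state.
- env.read_state(): the state, without advancing time (a new reading comes with each control period).
- env.grab_frame(name): name is "side" or "top" or "wrist"; returns a dict with "img" (420x560x3 uint8, red, green, blue), "vfov" (degrees; the focal length in pixels is half the picture's height over the tangent of half this angle, whatever the lens; pixels are square), "cx", "cy" (the principal point, pixels), "rvec" (rotation vector, rad) and "tvec" (3), from world to camera coordinates, as OpenCV has them; the wrist camera has in their place "hand_eye" (4x4, takes a point from camera to tool coordinates, whose origin is the TCP and whose axes are the flange's). Camera axes: x right, y down, z forward; pixel columns grow to the right and rows downward; lengths in m; the calibration is good to about 2 mm. A picture is of the moment at which its call begins: read the wrist's pose just before it. There is no depth.
- env.close_job(): hands the job in; it is judged then, once.
The state is a dict: "t": time; "qpos": joint angles; "dq": joint speeds; "effort": joint torques, N m; "tool_pos": TCP position; "eef_rot": TCP orientation; "wrist_force": force on the tool from outside, world axes, zero at the start; "torque": the same for the moment, N m; "gripper_width": finger opening in m; "grasp_force": force on a finger pad.
Only numpy, scipy, OpenCV 4.12 (cv2) and the standard library are available. Lean on these libraries where they do the work, as an engineer would, in place of code of your own. Each camera call takes 0.05 s, during which the arm holds its last target. There are 200 camera calls.

## Working session

There is one attempt and no reset: what is moved stays moved. The work goes in short steps, Python scripts to look and compute and a shell command to move; the robot and the scene stay as the last step left them, time stands still between calls to the robot, and variables do not carry over. Pictures are saved under pics/ and viewed, at most 10 in all, crops included, and the job is handed in when it is done.

```bash
mkdir -p pics; ls; python3 - <<'E'
from rig import env
import cv2,numpy as np
s=env.read_state(); print({k:np.round(v,3).tolist() for k,v in s.items()})
a=[]
for n in ("side","top"):
    f=env.grab_frame(n); cv2.imwrite(f"pics/{n}0.png",f["img"][:,:,::-1]); print(n,{k:np.round(v,4).tolist() for k,v in f.items() if k!="img"})
    R=cv2.Rodrigues(np.array(f["rvec"]))[0]; print(-R.T@np.ravel(f["tvec"]), R[2])
print(env.grab_frame("wrist")["hand_eye"])
E
```

```text
pics
{'t': 0.0, 'qpos': [1.284, 0.469, -0.049, 1.534, 0.024, 1.141, -0.082], 'dq': [0.001, -0.0, -0.002, -0.0, -0.001, -0.0, -0.001], 'effort': [0.0, -51.03, -0.046, -23.771, 0.011, 0.008, -0.0], 'tool_pos': [0.172, -0.652, 0.23], 'eef_rot': [-0.001, 0.992, 0.129, -0.0], 'wrist_force': [0.384, -0.561, 0.063], 'torque': [0.034, -0.037, -0.002], 'grasp_force': 0.0, 'gripper_width': 0.086}
side {'vfov': 53.9603, 'cx': 277.0515, 'cy': 208.4151, 'rvec': [0.7248, -2.4582, 1.2734], 'tvec': [0.5311, 0.1397, 0.774]}
[0.13132053 0.75000422 0.56651746] [ 0.45827824 -0.6796036  -0.5728176 ]
top {'vfov': 45.0968, 'cx': 284.2605, 'cy': 209.6609, 'rvec': [2.1619, -2.1533, 0.1363], 'tvec': [0.14, 0.5187, 1.0616]}
[0.38191555 0.14333025 1.11771422] [ 0.12450148 -0.00112594 -0.99221878]
[[-1.26852093e-03 -9.62632147e-01 -2.70809418e-01  6.87901626e-02]
 [ 9.99999195e-01 -1.22192205e-03 -3.40676721e-04  2.66050496e-04]
 [-2.96163597e-06 -2.70809632e-01  9.62632922e-01 -1.42486006e-01]
 [ 0.00000000e+00  0.00000000e+00  0.00000000e+00  1.00000000e+00]]
```

View pics/top0.png

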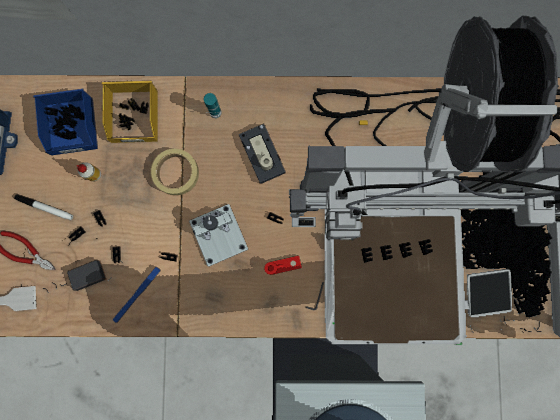

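View pics/side0.png

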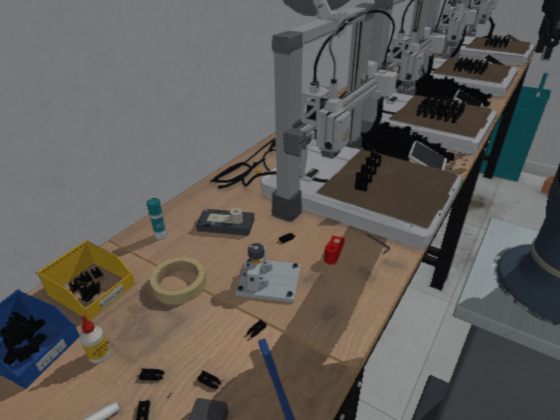

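The top view shows the mould with the off-white casting at (262,153), the tape roll at (174,172), the jig at (218,235) with its knob at (210,223), and a red look-alike at (284,265). The off-white part in the dark grey mould fits the description. I'll confirm it in one enlarged crop.

```bash
cat > h.py <<'E'
import cv2,numpy as np
from scipy.spatial.transform import Rotation as Ro
from rig import env
def cam(n):
    s=env.read_state(); f=env.grab_frame(n); im=f["img"]
    F=im.shape[0]/2/np.tan(np.radians(f["vfov"])/2)
    if n=="wrist":
        q=s["eef_rot"]; T=np.eye(4); T[:3,:3]=Ro.from_quat([q[1],q[2],q[3],q[0]]).as_matrix(); T[:3,3]=s["tool_pos"]
        M=T@np.array(f["hand_eye"]); R=M[:3,:3]; c=M[:3,3]
    else:
        R=cv2.Rodrigues(np.array(f["rvec"]))[0].T; c=-R@np.ravel(f["tvec"])
    return dict(im=im,F=F,cx=f["cx"],cy=f["cy"],R=R,c=c,s=s)
def ray(C,u,v): return C["R"]@np.array([(u-C["cx"])/C["F"],(v-C["cy"])/C["F"],1])
def onz(C,u,v,z):
    d=ray(C,u,v); return C["c"]+d*(z-C["c"][2])/d[2]
def proj(C,p):
    q=C["R"].T@(np.asarray(p)-C["c"]); return q[:2]/q[2]*C["F"]+[C["cx"],C["cy"]]
def loc(s,dp):  # world shift -> tool-axis fractions
    q=s["eef_rot"]; return Ro.from_quat([q[1],q[2],q[3],q[0]]).inv().apply(dp)/0.6
E
python3 - <<'E'
from h import *
C=cam("top"); im=C["im"]
a=cv2.resize(im[115:190,225:300],(400,400),interpolation=cv2.INTER_CUBIC)
b=cv2.resize(im[195:270,180:255],(400,400),interpolation=cv2.INTER_CUBIC)
cv2.imwrite("pics/crop1.png",np.hstack([a,b])[:,:,::-1])
E
```

```text
(no output)
```

View pics/crop1.png

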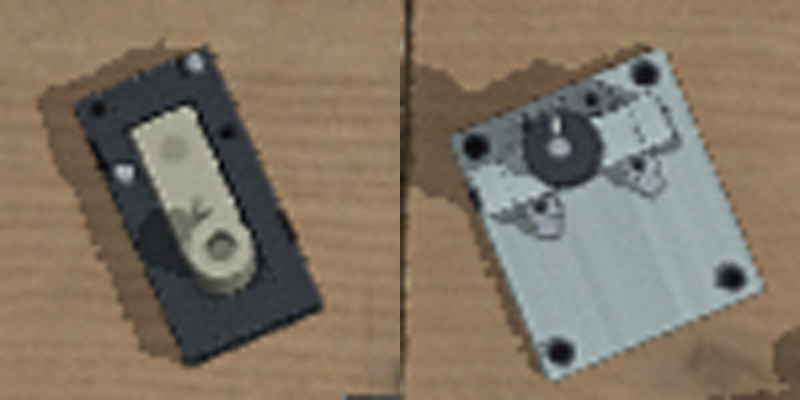

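The crop confirms the off-white lever in the dark grey mould. Its boss is at crop (222,243), lower right, and its tongue points up-left with the end near (165,120). The jig's open half is lower right, and the knob is at crop (563,148).

```bash
python3 - <<'E'
from h import *
C=cam("top")
def P(x,y,ox,oy,z): return onz(C,(x+.5)*.1875-.5+ox,(y+.5)*.1875-.5+oy,z)
m=np.array([P(x,y,225,115,.02) for x,y in [(78,105),(205,48),(320,305),(190,362)]])
j=np.array([P(x,y,180,195,.01) for x,y in [(55,135),(260,50),(362,290),(148,380)]])
for n,a in(("mould",m),("jig",j)):
    d=(a[0]+a[1]-a[2]-a[3])/2; e=(a[0]+a[3]-a[1]-a[2])/2
    print(n,a.mean(0),np.hypot(*d[:2]),np.hypot(*e[:2]),np.degrees(np.arctan2(d[1],d[0])),np.degrees(np.arctan2(e[1],e[0]))-90)
b=P(222,243,225,115,.042); t=P(165,120,225,115,.02); d=t-b
print("boss",b,"tongue end",t,np.hypot(*d[:2]),np.degrees(np.arctan2(d[1],d[0])))
print("knob",P(163,148,180,195,.081))
E
```

```text
mould [0.6464065  0.19258611 0.02      ] 0.11926146773944313 0.05856871007485891 23.857477521739487 24.69088449280352
jig [0.46534966 0.28662772 0.01      ] 0.108242436868889 0.09282691465975207 22.891140566185175 23.070307598863437
boss [0.62500377 0.18168098 0.042     ] tongue end [0.68228561 0.20670372 0.02      ] 0.0625087725662871 23.597413641170565
knob [0.48506066 0.29462036 0.081     ]
```

The mould and jig sizes match what was given. Next I'll check where the printer's uprights stand, then plan the transit arc.

```bash
python3 - <<'E'
from h import *
C=cam("side");T=cam("top")
for p in [(275,212),(290,220),(302,208)]: print("foot side",onz(C,*p,0.0))
print("upright top side", onz(C,275,45,.55),onz(C,300,45,.55))
print("foot top",[onz(T,*p,0.05) for p in[(307,178),(342,178),(307,148)]])
s=env.read_state()
W=[(.172,-.652,.40),(.185,-.53,.42),(.225,-.40,.42),(.31,-.31,.42),(.38,-.215,.42),(.42,-.11,.42),(.435,0,.42),(.47,.10,.40),(.55,.15,.30)]
for w in W: print(w,np.round(loc(s,np.array(w)-s["tool_pos"]),3), np.hypot(w[0],w[1]).round(3))
E
```

```text
foot side [0.58053455 0.09283284 0.        ]
foot side [0.53366509 0.10096869 0.        ]
foot side [0.53478388 0.04471636 0.        ]
upright top side [0.17012154 0.69211955 0.55      ] [0.16661055 0.69014004 0.55      ]
foot top [array([0.58452104, 0.09361728, 0.05      ]), array([0.58483539, 0.01854276, 0.05      ]), array([0.65037186, 0.09350415, 0.05      ])]
(0.172, -0.652, 0.4) [ 0.    -0.001 -0.282] 0.674
(0.185, -0.53, 0.42) [ 0.073 -0.192 -0.315] 0.561
(0.225, -0.4, 0.42) [ 0.193 -0.385 -0.315] 0.459
(0.31, -0.31, 0.42) [ 0.368 -0.494 -0.315] 0.438
(0.38, -0.215, 0.42) [ 0.521 -0.617 -0.315] 0.437
(0.42, -0.11, 0.42) [ 0.63  -0.769 -0.315] 0.434
(0.435, 0, 0.42) [ 0.701 -0.94  -0.314] 0.435
(0.47, 0.1, 0.4) [ 0.8   -1.086 -0.281] 0.481
(0.55, 0.15, 0.3) [ 0.95  -1.133 -0.114] 0.57
```

```bash
python3 -m inch '[{"dz":-0.28},{"dz":-0.28},{"dz":-0.28},{"dz":-0.28},{"dx":0.073,"dy":-0.192,"dz":-0.315},{"dx":0.073,"dy":-0.192,"dz":-0.315},{"dx":0.073,"dy":-0.192,"dz":-0.315},{"dx":0.193,"dy":-0.385,"dz":-0.315},{"dx":0.193,"dy":-0.385,"dz":-0.315},{"dx":0.193,"dy":-0.385,"dz":-0.315},{"dx":0.368,"dy":-0.494,"dz":-0.315},{"dx":0.368,"dy":-0.494,"dz":-0.315}]' 0.3
python3 - <<'E'
from h import *
s=env.read_state(); print(s["qpos"],s["tool_pos"])
W=[(.31,-.31,.42),(.38,-.215,.42),(.42,-.11,.42),(.435,0,.42),(.47,.10,.40)]
for w in W: print(w,np.round(loc(s,np.array(w)-s["tool_pos"]),3))
E
```

```text
[ 1.28408624  0.46880871 -0.04865372  1.53276558  0.02411796  1.14099868
 -0.08229629] [ 0.17213459 -0.65256142  0.23108157]
(0.31, -0.31, 0.42) [ 0.368 -0.494 -0.315]
(0.38, -0.215, 0.42) [ 0.521 -0.617 -0.315]
(0.42, -0.11, 0.42) [ 0.63  -0.769 -0.315]
(0.435, 0, 0.42) [ 0.701 -0.94  -0.314]
(0.47, 0.1, 0.4) [ 0.8   -1.086 -0.281]$[0]: bad value
```

The call was refused, probably because every row needs all four keys.

```bash
python3 -m inch '[{"dx":0,"dy":0,"dz":-0.28,"turn":0},{"dx":0,"dy":0,"dz":-0.28,"turn":0},{"dx":0,"dy":0,"dz":-0.28,"turn":0},{"dx":0,"dy":0,"dz":-0.28,"turn":0},{"dx":0.073,"dy":-0.192,"dz":-0.315,"turn":0},{"dx":0.073,"dy":-0.192,"dz":-0.315,"turn":0},{"dx":0.073,"dy":-0.192,"dz":-0.315,"turn":0},{"dx":0.193,"dy":-0.385,"dz":-0.315,"turn":0},{"dx":0.193,"dy":-0.385,"dz":-0.315,"turn":0},{"dx":0.193,"dy":-0.385,"dz":-0.315,"turn":0},{"dx":0.368,"dy":-0.494,"dz":-0.315,"turn":0},{"dx":0.368,"dy":-0.494,"dz":-0.315,"turn":0}]' 0.3
python3 - <<'E'
from h import *
s=env.read_state(); print(s["qpos"],s["tool_pos"])
W=[(.31,-.31,.42),(.38,-.215,.42),(.42,-.11,.42),(.435,0,.42),(.47,.10,.40)]
for w in W: print(w,np.round(loc(s,np.array(w)-s["tool_pos"]),3))
E
```

```text
t: 1.55
tool_pos: [0.2941, -0.3255, 0.4208]
eef_rot: [0.001, 0.992, 0.128, 0.0]
wrist_force: [1.2, -0.2, -0.5]
gripper_width: 0.0557
grasp_force: 0.0
[ 1.02293421 -0.03487725 -0.27099774  1.7437809  -0.00886427  1.42975766
 -0.56155739] [ 0.29405046 -0.32547212  0.42084168]
(0.31, -0.31, 0.42) [ 0.032 -0.018  0.001]
(0.38, -0.215, 0.42) [ 0.185 -0.142  0.001]
(0.42, -0.11, 0.42) [ 0.294 -0.294  0.001]
(0.435, 0, 0.42) [ 0.365 -0.465  0.001]
(0.47, 0.1, 0.4) [ 0.463 -0.612  0.034]
```

```bash
python3 -m inch '[{"dx":0.185,"dy":-0.142,"dz":0,"turn":0},{"dx":0.185,"dy":-0.142,"dz":0,"turn":0},{"dx":0.185,"dy":-0.142,"dz":0,"turn":0},{"dx":0.294,"dy":-0.294,"dz":0,"turn":0},{"dx":0.294,"dy":-0.294,"dz":0,"turn":0},{"dx":0.365,"dy":-0.465,"dz":0,"turn":0},{"dx":0.365,"dy":-0.465,"dz":0,"turn":0},{"dx":0.365,"dy":-0.465,"dz":0,"turn":0},{"dx":0.463,"dy":-0.612,"dz":0.034,"turn":-0.025},{"dx":0.463,"dy":-0.612,"dz":0.034,"turn":-0.025},{"dx":0.463,"dy":-0.612,"dz":0.034,"turn":-0.025},{"dx":0.463,"dy":-0.612,"dz":0.034,"turn":-0.025}]'
python3 - <<'E'
from h import *
s=env.read_state(); print(s["qpos"],s["tool_pos"])
W=[(.55,.17,.40),(.625,.182,.22)]
for w in W: print(w,np.round(loc(s,np.array(w)-s["tool_pos"]),3))
E
```

```text
t: 2.75
tool_pos: [0.4685, 0.1005, 0.3995]
eef_rot: [-0.0, 0.978, 0.208, -0.0]
wrist_force: [0.5, -0.4, -0.0]
gripper_width: 0.0554
grasp_force: 0.0
[ 0.48911506  0.0949329  -0.84141662  1.68617783  0.07099584  1.39329306
 -1.51436847] [0.46851655 0.10046318 0.39951008]
(0.55, 0.17, 0.4) [ 0.171 -0.051 -0.001]
(0.625, 0.182, 0.22) [ 0.294 -0.018  0.299]
```

```bash
python3 -m inch '[{"dx":0.171,"dy":-0.051,"dz":0,"turn":0},{"dx":0.171,"dy":-0.051,"dz":0,"turn":0},{"dx":0.171,"dy":-0.051,"dz":0,"turn":0},{"dx":0.294,"dy":-0.018,"dz":0.299,"turn":0},{"dx":0.294,"dy":-0.018,"dz":0.299,"turn":0},{"dx":0.294,"dy":-0.018,"dz":0.299,"turn":0},{"dx":0.294,"dy":-0.018,"dz":0.299,"turn":0},{"dx":0.294,"dy":-0.018,"dz":0.299,"turn":0},{"dx":0.294,"dy":-0.018,"dz":0.299,"turn":0}]'
python3 - <<'E'
from h import *
C=cam("wrist"); s=C["s"]; print(s["qpos"],s["tool_pos"])
print(proj(C,(.625,.182,.042)))
cv2.imwrite("pics/w1.png",C["im"][:,:,::-1])
E
```

```text
t: 3.65
tool_pos: [0.6259, 0.178, 0.2208]
eef_rot: [0.0, 0.979, 0.205, -0.001]
wrist_force: [0.7, -0.5, 1.4]
gripper_width: 0.0557
grasp_force: 0.0
[ 0.18858256  0.55651343 -0.78540258  1.57422154  0.41525298  1.18630726
 -1.83792388] [0.62589507 0.17798617 0.22079905]
[273.11114253 188.80441266]
```

View pics/w1.png

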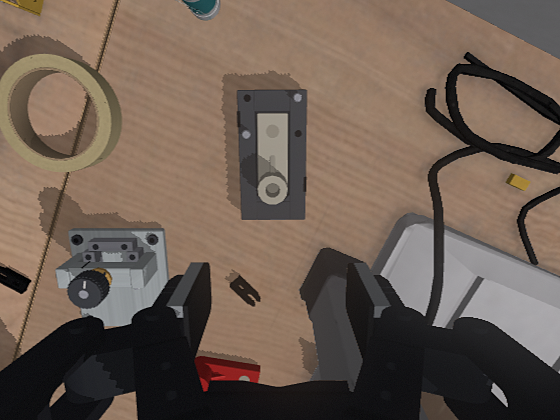

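The wrist view shows the casting in its mould with the boss at (272,188) and the tongue pointing up. The jig's knob is at (89,288), and the red look-alike is well away at (228,372). The boss lies within 1 px of the prediction.

```bash
python3 - <<'E'
from h import *
C=cam("wrist"); s=C["s"]; im=C["im"]
sub=im[80:225,232:310]; g=cv2.cvtColor(sub,cv2.COLOR_RGB2GRAY)
m=((g>110)).astype(np.uint8)*255
hsv=cv2.cvtColor(sub,cv2.COLOR_RGB2HSV)
# tongue edges per row
L=[];R=[]
for r in range(36,76,4):
    xs=np.where(g[r,15:65]>120)[0]+15
    if len(xs): print(r+80,xs.min()+232,xs.max()+232)
    L.append(onz(C,xs.min()+232-.5,r+80,.02)); R.append(onz(C,xs.max()+232.5,r+80,.02))
for A in(L,R):
    A=np.array(A); vx,vy,x,y=cv2.fitLine(A[:,:2].astype(np.float32),cv2.DIST_HUBER,0,1e-4,1e-4).ravel(); print(np.degrees(np.arctan(vy/vx)),A[5])
print("boss",onz(C,272,188,.042), "yaw",2*np.degrees(np.arctan2(s["eef_rot"][2],s["eef_rot"][1])))
c=cv2.HoughCircles(cv2.resize(g[85:135],None,fx=4,fy=4),cv2.HOUGH_GRADIENT,1,40,param1=120,param2=20,minRadius=45,maxRadius=80)
if c is not None:
    for x,y,r in c[0][:3]: print(x/4+232,y/4+165,r/4,onz(C,x/4+232-.4,y/4+165-.4,.042))
k=cv2.cvtColor(im,cv2.COLOR_RGB2GRAY)
E
```

```text
116 259 288
120 259 288
124 259 288
128 259 288
132 259 288
136 247 288
140 259 288
144 259 288
148 259 288
152 259 288
21.58659 [0.65680987 0.22356281 0.02      ]
24.056871 [0.67222113 0.18831914 0.02      ]
boss [0.62592793 0.18442111 0.042     ] yaw 23.694582733680523
273.125 191.125 14.5 [0.62391334 0.18284576 0.042     ]
```

```bash
python3 - <<'E'
from h import *
s=env.read_state(); print(s["tool_pos"],s["t"],s["eef_rot"])
print(loc(s,np.array((.6245,.183,.06))-s["tool_pos"]),loc(s,np.array((.6245,.183,.023))-s["tool_pos"]))
E
```

```text
[0.62647493 0.17975608 0.22363181] 3.75 [9.22741985e-05 9.78633163e-01 2.05603565e-01 2.07290651e-03]
[-0.00193367 -0.00655574  0.27270748] [-0.00218153 -0.00661944  0.33437362]
```

```bash
python3 -m inch '[{"dx":0,"dy":-0.004,"dz":0.23,"turn":0},{"dx":0,"dy":-0.004,"dz":0.23,"turn":0},{"dx":0,"dy":-0.004,"dz":0.23,"turn":0},{"dx":0,"dy":-0.004,"dz":0.23,"turn":0},{"dx":0,"dy":-0.004,"dz":0.23,"turn":0}]'
python3 - <<'E'
from h import *
C=cam("wrist"); s=env.read_state(); print(s["tool_pos"],s["t"],s["eef_rot"])
print(loc(s,np.array((.6245,.183,.023))-s["tool_pos"]))
cv2.imwrite("pics/w2.png",C["im"][:,:,::-1])
E
```

```text
t: 4.25
tool_pos: [0.6261, 0.1826, 0.0854]
eef_rot: [-0.0, 0.979, 0.206, 0.002]
wrist_force: [0.1, -0.5, 1.4]
gripper_width: 0.0557
grasp_force: 0.0
[0.62692417 0.18312477 0.08644516] 4.3 [-3.63851817e-04  9.78578589e-01  2.05851708e-01  2.98113298e-03]
[-0.00441438 -0.00149194  0.10571666]
```

View pics/w2.png

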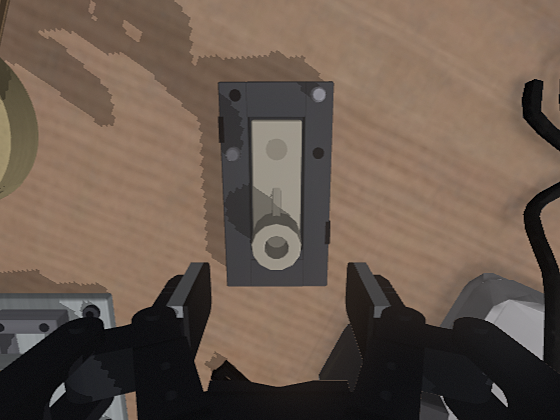

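The boss top is at (277,246), centred between the pads, and the casting is parallel to the tool's x axis. I'll descend and grip.

```bash
python3 -m inch '[{"dx":-0.003,"dy":-0.001,"dz":0.06,"turn":0},{"dx":-0.003,"dy":-0.001,"dz":0.103,"turn":0},{"dx":-0.003,"dy":-0.001,"dz":0.103,"turn":0},{"dx":-0.003,"dy":-0.001,"dz":0.103,"turn":0},{"dx":-0.003,"dy":-0.001,"dz":0.103,"turn":0}]'; python3 -m inch '[{"dx":0,"dy":0,"dz":0,"turn":0},{"dx":0,"dy":0,"dz":0,"turn":0},{"dx":0,"dy":0,"dz":0,"turn":0},{"dx":0,"dy":0,"dz":0,"turn":0},{"dx":0,"dy":0,"dz":0,"turn":0},{"dx":0,"dy":0,"dz":0,"turn":0}]' -1 50
```

```text
t: 4.8
tool_pos: [0.625, 0.1829, 0.0239]
eef_rot: [-0.0, 0.979, 0.206, 0.003]
wrist_force: [0.5, 0.4, 0.5]
gripper_width: 0.0555
grasp_force: 0.0
t: 5.4
tool_pos: [0.6239, 0.1822, 0.0224]
eef_rot: [0.0, 0.979, 0.206, 0.001]
wrist_force: [-1.1, -1.2, 7.1]
gripper_width: 0.026
grasp_force: 49.0
```

```bash
python3 -m inch '[{"dx":0,"dy":0,"dz":-0.05,"turn":0},{"dx":0,"dy":0,"dz":-0.1,"turn":0},{"dx":0,"dy":0,"dz":-0.16,"turn":0},{"dx":0,"dy":0,"dz":-0.22,"turn":0},{"dx":0,"dy":0,"dz":-0.22,"turn":0},{"dx":0,"dy":0,"dz":-0.22,"turn":0}]'
python3 - <<'E'
from h import *
s=env.read_state(); print(s["tool_pos"],s["gripper_width"],s["grasp_force"],s["wrist_force"],s["qpos"])
a=np.radians(23); p=np.array([.4653-.085*np.cos(a),.2866-.085*np.sin(a),.155])
print(p,loc(s,p-s["tool_pos"]))
E
```

```text
t: 6.0
tool_pos: [0.6231, 0.1817, 0.1532]
eef_rot: [0.0, 0.979, 0.206, 0.0]
wrist_force: [-0.3, -1.3, -1.4]
gripper_width: 0.0258
grasp_force: 50.5
[0.62305803 0.18170976 0.15317236] 0.025773294822269453 50.542978048324585 [-0.33990165 -1.30591962 -1.44156236] [ 0.1647794   0.61551781 -0.75615309  1.64807517  0.47015048  1.0675359
 -1.88750476]
[0.38705709 0.25338785 0.155     ] [-0.31184512 -0.26783138 -0.00348071]
```

```bash
python3 -m inch '[{"dx":-0.31,"dy":-0.268,"dz":0,"turn":0},{"dx":-0.31,"dy":-0.268,"dz":0,"turn":0},{"dx":-0.31,"dy":-0.268,"dz":0,"turn":0},{"dx":-0.31,"dy":-0.268,"dz":0,"turn":0},{"dx":-0.31,"dy":-0.268,"dz":0,"turn":0},{"dx":-0.31,"dy":-0.268,"dz":0,"turn":0},{"dx":-0.31,"dy":-0.268,"dz":0,"turn":0},{"dx":-0.31,"dy":-0.268,"dz":0,"turn":0}]'
python3 - <<'E'
from h import *
C=cam("wrist"); s=C["s"]; print(s["tool_pos"],s["qpos"],s["eef_rot"])
cv2.imwrite("pics/w3.png",C["im"][:,:,::-1])
a=np.radians(23); ex=np.array([np.cos(a),np.sin(a),0]);ey=np.array([-ex[1],ex[0],0]);o=np.array([.4653,.2866,0])
for q in[(22,0,81),(55,48,10),(55,-48,10),(12,40,50),(12,-40,50),(38,15.5,26),(-4,0,10)]: print(q,proj(C,o+(q[0]*ex+q[1]*ey+[0,0,q[2]])/1000).round(1) if 0 else proj(C,o+(q[0]*ex+q[1]*ey+np.array([0,0,q[2]]))/1000).round(1))
E
```

```text
t: 6.8
tool_pos: [0.3887, 0.2532, 0.1519]
eef_rot: [0.0, 0.979, 0.205, -0.001]
wrist_force: [-0.2, -0.4, -1.1]
gripper_width: 0.0259
grasp_force: 50.6
[0.38867239 0.25319506 0.15193576] [ 0.07692395  0.34776579 -0.88849841  2.06568313  0.3489811   0.88312936
 -2.16595821] [ 2.16695222e-04  9.78718301e-01  2.05207419e-01 -5.96828582e-04]
(22, 0, 81) [278.2  36.7]
(55, 48, 10) [208.9   2.9]
(55, -48, 10) [348.3   4.6]
(12, 40, 50) [213.1  63.2]
(12, -40, 50) [342.9  64.6]
(38, 15.5, 26) [254.9  25.6]
(-4, 0, 10) [277.8  93.7]
```

View pics/w3.png

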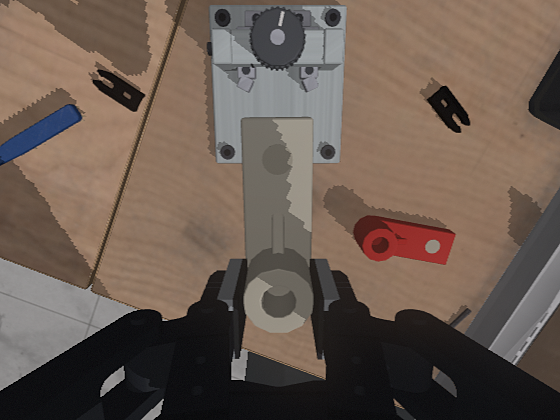

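The jig's knob is at (277,36), with its plate corners near (210,4) and (346,5). All lie within about 2 px of my model. The tongue, centred on column 278, lines up with the jig axis. I'll lower it in front of the rails.

```bash
python3 -m inch '[{"dx":0,"dy":0,"dz":0.08,"turn":0.001},{"dx":0,"dy":0,"dz":0.16,"turn":0.001},{"dx":0,"dy":0,"dz":0.2,"turn":0.001},{"dx":0,"dy":0,"dz":0.207,"turn":0.001},{"dx":0,"dy":0,"dz":0.207,"turn":0.001},{"dx":0,"dy":0,"dz":0.207,"turn":0.001}]'; python3 -m inch '[{"dx":0,"dy":0,"dz":0.002,"turn":0},{"dx":0,"dy":0,"dz":0.004,"turn":0},{"dx":0,"dy":0,"dz":0.004,"turn":0}]'
```

```text
t: 7.45
tool_pos: [0.3893, 0.2548, 0.0296]
eef_rot: [-0.001, 0.979, 0.202, 0.001]
wrist_force: [0.6, 0.3, -0.9]
gripper_width: 0.0258
grasp_force: 50.6
t: 7.75
tool_pos: [0.3885, 0.254, 0.0267]
eef_rot: [-0.0, 0.979, 0.203, 0.001]
wrist_force: [0.3, -0.7, -1.6]
gripper_width: 0.0259
grasp_force: 50.6
```

```bash
python3 -m inch '[{"dx":0,"dy":0,"dz":0.002,"turn":0},{"dx":0,"dy":0,"dz":0.003,"turn":0},{"dx":0,"dy":0,"dz":0.003,"turn":0}]';python3 -m inch '[{"dx":0,"dy":0,"dz":0.001,"turn":0},{"dx":0,"dy":0,"dz":0.002,"turn":0},{"dx":0,"dy":0,"dz":0.002,"turn":0}]'
```

```text
t: 8.05
tool_pos: [0.3881, 0.254, 0.0244]
eef_rot: [0.0, 0.979, 0.203, 0.0]
wrist_force: [0.1, -1.1, -0.0]
gripper_width: 0.026
grasp_force: 50.7
t: 8.35
tool_pos: [0.3876, 0.2538, 0.0236]
eef_rot: [0.001, 0.979, 0.203, -0.0]
wrist_force: [-3.2, -2.2, 8.2]
gripper_width: 0.0255
grasp_force: 51.5
```

```bash
python3 -m inch '[{"dx":0,"dy":0,"dz":0,"turn":0},{"dx":0,"dy":0,"dz":0,"turn":0},{"dx":0,"dy":0,"dz":0,"turn":0}]' 0
python3 -m inch '[{"dx":0,"dy":0,"dz":-0.001,"turn":0},{"dx":0,"dy":0,"dz":-0.001,"turn":0},{"dx":0,"dy":0,"dz":-0.001,"turn":0},{"dx":0,"dy":0,"dz":-0.001,"turn":0}]' -1 35
python3 -m inch '[{"dx":0.012,"dy":0,"dz":0,"turn":0},{"dx":0.024,"dy":0,"dz":0,"turn":0},{"dx":0.036,"dy":0,"dz":0,"turn":0},{"dx":0.048,"dy":0,"dz":0,"turn":0},{"dx":0.06,"dy":0,"dz":0,"turn":0},{"dx":0.06,"dy":0,"dz":0,"turn":0}]'
```

```text
t: 8.65
tool_pos: [0.3881, 0.2541, 0.023]
eef_rot: [-0.0, 0.979, 0.203, 0.0]
wrist_force: [-0.4, -1.1, -0.6]
gripper_width: 0.0428
grasp_force: 0.0
t: 9.05
tool_pos: [0.388, 0.254, 0.0238]
eef_rot: [0.0, 0.979, 0.203, 0.0]
wrist_force: [0.1, -0.3, 2.3]
gripper_width: 0.0258
grasp_force: 34.3
t: 9.65
tool_pos: [0.4226, 0.2691, 0.024]
eef_rot: [-0.0, 0.979, 0.202, 0.001]
wrist_force: [-0.2, -1.3, 5.2]
gripper_width: -0.0004
grasp_force: 2.3
```

```bash
python3 - <<'E'
from h import *
C=cam("wrist"); s=C["s"]; print(s["tool_pos"],s["wrist_force"],s["torque"])
r=np.array(s["tool_pos"])[:2]-[.4653,.2866]; a=np.radians(23)
print("jig x,y",r@[np.cos(a),np.sin(a)],r@[-np.sin(a),np.cos(a)])
cv2.imwrite("pics/w4.png",C["im"][:,:,::-1])
E
```

```text
[0.42260354 0.26913365 0.02401549] [-0.24891808 -1.32184848  5.17518139] [-0.10905269  0.00164833 -0.01305681]
jig x,y -0.046126948716350806 0.0006049737227295063
```

View pics/w4.png

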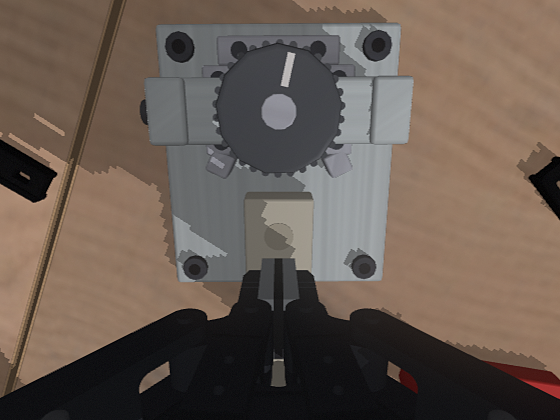

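The fingers slipped off the boss and shut over the gusset. The tongue end is at about row 195 (245–312), in front of the bridge and straight. I'll measure where the casting lies and lift clear.

```bash
python3 -m inch '[{"dx":0,"dy":0,"dz":-0.05,"turn":0},{"dx":0,"dy":0,"dz":-0.1,"turn":0},{"dx":-0.04,"dy":0,"dz":-0.15,"turn":0},{"dx":-0.04,"dy":0,"dz":-0.15,"turn":0},{"dx":-0.04,"dy":0,"dz":-0.15,"turn":0}]' 0.3 35
python3 - <<'E'
from h import *
C=cam("wrist"); s=C["s"]; print(s["tool_pos"],s["wrist_force"],s["eef_rot"])
cv2.imwrite("pics/w5.png",C["im"][:,:,::-1])
a=np.radians(23)
def J(p): r=p[:2]-[.4653,.2866]; return np.round([1e3*(r@[np.cos(a),np.sin(a)]),1e3*(r@[-np.sin(a),np.cos(a)])],1)
print("tcp",J(np.array(s["tool_pos"])))
im=C["im"]; hsv=cv2.cvtColor(im,cv2.COLOR_RGB2HSV)
E
```

```text
t: 10.2
tool_pos: [0.3995, 0.2585, 0.1139]
eef_rot: [0.0, 0.979, 0.203, 0.001]
wrist_force: [0.4, -0.5, -0.9]
gripper_width: 0.0552
grasp_force: 0.0
[0.3995297  0.25846026 0.11391693] [ 0.39149256 -0.49277668 -0.88270712] [1.96159525e-04 9.79248800e-01 2.02659685e-01 8.94655406e-04]
tcp [-71.5  -0.2]
```

View pics/w5.png

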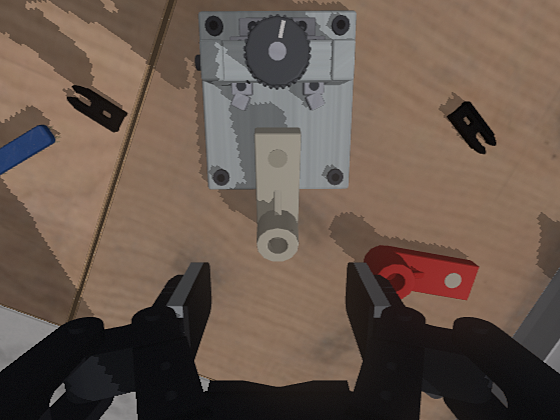

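The boss top is at (278,246) and the tongue end is centred at (278,129). The casting is flat, straight and aligned, and the clips and red part are undisturbed.

```bash
python3 - <<'E'
from h import *
C=cam("wrist"); s=C["s"]
a=np.radians(23)
def J(p): r=p[:2]-[.4653,.2866]; return np.round([1e3*(r@[np.cos(a),np.sin(a)]),1e3*(r@[-np.sin(a),np.cos(a)])],1)
b=onz(C,277.5,246,.044); t=onz(C,277.5,128.5,.022)
print("boss",b,J(b),"end",J(t),"knob",J(onz(C,277.5,51,.081)),"corner",J(onz(C,200,12,.01)),J(onz(C,355,12,.01)),J(onz(C,208,188,.01)),J(onz(C,348,188,.01)))
print(s["tool_pos"],loc(s,b-s["tool_pos"]))
E
```

```text
boss [0.38890571 0.25385519 0.044     ] [-83.1  -0.3] end [-14.3   0.1] knob [21.6  0.2] corner [53.  46.8] [ 53.4 -46. ] [-54.4  46.9] [-53.9 -47.9]
[0.39944789 0.25830231 0.11325128] [-0.01908709 -0.00022074  0.11541571]
```

The length check (69 mm against 66) and the overhang explain it. With the boss at x≈-83, the casting's centre of mass lay off the base's front edge (x=-55), so it tipped when released and then jammed on that edge. I'll regrip lower and lift it over the base.

```bash
python3 -m inch '[{"dx":-0.019,"dy":0,"dz":0.05,"turn":0},{"dx":-0.019,"dy":0,"dz":0.11,"turn":0},{"dx":-0.019,"dy":0,"dz":0.15,"turn":0},{"dx":-0.019,"dy":0,"dz":0.162,"turn":0},{"dx":-0.019,"dy":0,"dz":0.162,"turn":0},{"dx":-0.019,"dy":0,"dz":0.162,"turn":0}]'; python3 -m inch '[{"dx":0,"dy":0,"dz":0,"turn":0},{"dx":0,"dy":0,"dz":0,"turn":0},{"dx":0,"dy":0,"dz":0,"turn":0},{"dx":0,"dy":0,"dz":0,"turn":0},{"dx":0,"dy":0,"dz":0,"turn":0}]' -1 60
```

```text
t: 10.9
tool_pos: [0.389, 0.255, 0.0169]
eef_rot: [-0.0, 0.979, 0.203, 0.0]
wrist_force: [-0.1, 0.1, 0.6]
gripper_width: 0.0553
grasp_force: 0.0
t: 11.4
tool_pos: [0.3892, 0.2547, 0.0174]
eef_rot: [-0.0, 0.979, 0.203, 0.001]
wrist_force: [-0.2, -0.1, 7.0]
gripper_width: 0.0251
grasp_force: 58.6
```

```bash
python3 -m inch '[{"dx":0,"dy":0,"dz":-0.025,"turn":0},{"dx":0,"dy":0,"dz":-0.05,"turn":0},{"dx":0.015,"dy":0,"dz":-0.05,"turn":0},{"dx":0.03,"dy":0,"dz":-0.05,"turn":0},{"dx":0.03,"dy":0,"dz":-0.05,"turn":0},{"dx":0.03,"dy":0,"dz":-0.05,"turn":0}]'
python3 - <<'E'
from h import *
C=cam("wrist"); s=C["s"]; print(s["tool_pos"],s["gripper_width"])
a=np.radians(23); r=np.array(s["tool_pos"])[:2]-[.4653,.2866]; print(r@[np.cos(a),np.sin(a)],r@[-np.sin(a),np.cos(a)])
S=cam("side"); p=proj(S,s["tool_pos"]).astype(int); print(p)
x,y=p; c=S["im"][y-60:y+60,max(0,x-60):x+100]
cv2.imwrite("pics/s6.png",np.hstack([cv2.resize(c,(400,300),interpolation=3),cv2.resize(C["im"],(400,300))])[:,:,::-1])
E
```

```text
t: 12.0
tool_pos: [0.4049, 0.2612, 0.0457]
eef_rot: [0.0, 0.979, 0.203, -0.001]
wrist_force: [-0.3, 0.5, -1.7]
gripper_width: 0.0255
grasp_force: 59.0
[0.40493258 0.26121603 0.04571884] 0.025476578324717298
-0.065486807682519 0.00022136175902367925
[303 266]
```

View pics/s6.png

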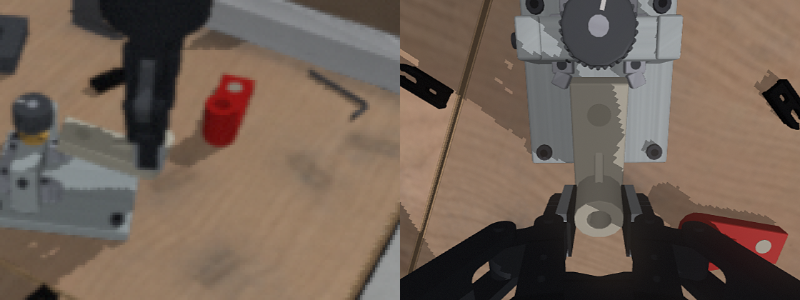

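The casting is held with its tongue tilted up, as I worked out: it runs from (60,125) to (135,160) in the side crop. I'll lower onto the base's edge until contact, then release so that it falls flat forward.

```bash
python3 -m inch '[{"dx":0,"dy":0,"dz":0.02,"turn":0},{"dx":0,"dy":0,"dz":0.033,"turn":0},{"dx":0,"dy":0,"dz":0.033,"turn":0},{"dx":0,"dy":0,"dz":0.033,"turn":0}]'; python3 -m inch '[{"dx":0,"dy":0,"dz":0.004,"turn":0},{"dx":0,"dy":0,"dz":0.007,"turn":0},{"dx":0,"dy":0,"dz":0.007,"turn":0}]'
```

```text
t: 12.5
tool_pos: [0.4046, 0.2613, 0.0262]
eef_rot: [0.0, 0.979, 0.203, -0.001]
wrist_force: [-0.1, -0.3, -1.6]
gripper_width: 0.0259
grasp_force: 59.1
t: 12.8
tool_pos: [0.4052, 0.2616, 0.0227]
eef_rot: [0.0, 0.979, 0.203, 0.0]
wrist_force: [-1.1, -1.4, 1.4]
gripper_width: 0.0254
grasp_force: 59.5
```

```bash
python3 -m inch '[{"dx":0,"dy":0,"dz":0.002,"turn":0},{"dx":0,"dy":0,"dz":0.002,"turn":0}]'; python3 -m inch '[{"dx":0,"dy":0,"dz":0,"turn":0},{"dx":0,"dy":0,"dz":0,"turn":0},{"dx":0,"dy":0,"dz":0,"turn":0},{"dx":0,"dy":0,"dz":-0.003,"turn":0},{"dx":0,"dy":0,"dz":-0.003,"turn":0}]' 0.1
python3 - <<'E'
from h import *
C=cam("wrist"); s=C["s"]
S=cam("side"); x,y=proj(S,s["tool_pos"]).astype(int)
c=S["im"][y-60:y+60,x-60:x+100]
cv2.imwrite("pics/s7.png",np.hstack([cv2.resize(c,(400,300),interpolation=3),cv2.resize(C["im"],(400,300))])[:,:,::-1])
E
```

```text
t: 13.0
tool_pos: [0.4052, 0.2616, 0.0224]
eef_rot: [0.001, 0.979, 0.203, 0.0]
wrist_force: [-2.0, -2.1, 11.8]
gripper_width: 0.0254
grasp_force: 60.6
t: 13.5
tool_pos: [0.4052, 0.2615, 0.0232]
eef_rot: [-0.0, 0.979, 0.203, 0.0]
wrist_force: [0.3, -0.2, 0.2]
gripper_width: 0.0469
grasp_force: 0.0
```

View pics/s7.png

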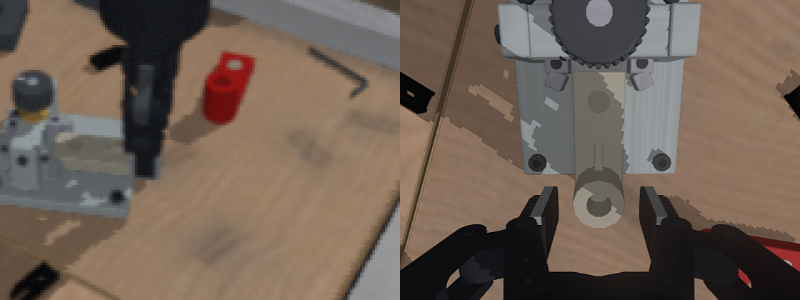

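The casting now lies flat on the base with the tongue between the lead-ins. Its boss is at about (277,290) in full wrist coordinates. That was the tenth picture, so I'll work from numbers from here.

```bash
cat >> h.py <<'E'
a=np.radians(23)
def J(p): r=np.asarray(p)[:2]-[.4653,.2866]; return np.round([1e3*(r@[np.cos(a),np.sin(a)]),1e3*(r@[-np.sin(a),np.cos(a)])],1)
E
python3 - <<'E'
from h import *
C=cam("wrist"); s=C["s"]
g=cv2.cvtColor(C["im"],cv2.COLOR_RGB2GRAY)[240:330,230:325]
c=cv2.HoughCircles(cv2.resize(g,None,fx=3,fy=3,interpolation=3),cv2.HOUGH_GRADIENT,1,60,param1=120,param2=25,minRadius=85,maxRadius=130)
if c is not None:
  for x,y,r in c[0][:3]: print(x/3+230,y/3+240,r/3,J(onz(C,x/3+229.7,y/3+239.7,.044)))
print("eye est",J(onz(C,277.2,289.8,.044)),"tcp",J(s["tool_pos"]),s["tool_pos"],"tongue end",J(onz(C,(599-400)*1.4,70*1.4,.022)))
E
```

```text
eye est [-59.5   0.5] tcp [-65.2   0.4] [0.4051267  0.26144762 0.02311508] tongue end [7.6 0.4]
```

```bash
python3 -m inch '[{"dx":0.009,"dy":0,"dz":-0.001,"turn":0},{"dx":0.009,"dy":0,"dz":-0.001,"turn":0},{"dx":0.009,"dy":0,"dz":-0.001,"turn":0}]'; python3 -m inch '[{"dx":0,"dy":0,"dz":0,"turn":0},{"dx":0,"dy":0,"dz":0,"turn":0},{"dx":0,"dy":0,"dz":0,"turn":0},{"dx":0,"dy":0,"dz":0,"turn":0},{"dx":0,"dy":0,"dz":0,"turn":0}]' -1 60
python3 -m inch '[{"dx":0.008,"dy":0,"dz":0,"turn":0},{"dx":0.016,"dy":0,"dz":0,"turn":0},{"dx":0.024,"dy":0,"dz":0,"turn":0},{"dx":0.024,"dy":0,"dz":0,"turn":0}]'
python3 -c "
from h import *
s=env.read_state();print(J(s['tool_pos']),s['torque'])"
```

```text
t: 13.95
tool_pos: [0.4103, 0.2637, 0.0237]
eef_rot: [-0.0, 0.979, 0.203, 0.0]
wrist_force: [-0.0, 0.7, -0.5]
gripper_width: 0.0468
grasp_force: 0.0
t: 14.45
tool_pos: [0.4099, 0.2635, 0.0239]
eef_rot: [0.0, 0.979, 0.203, 0.0]
wrist_force: [-2.1, -1.1, 5.0]
gripper_width: 0.0254
grasp_force: 58.8
t: 14.85
tool_pos: [0.4224, 0.2693, 0.0239]
eef_rot: [0.0, 0.979, 0.203, -0.001]
wrist_force: [-2.8, -2.1, 7.8]
gripper_width: 0.0254
grasp_force: 59.1
[-46.3   0.8] [-0.34490942  0.64562878  0.0058984 ]
```

```bash
python3 -m inch '[{"dx":0.008,"dy":0.0005,"dz":-0.0005,"turn":0},{"dx":0.016,"dy":0.0005,"dz":-0.0005,"turn":0},{"dx":0.024,"dy":0.0005,"dz":-0.0005,"turn":0},{"dx":0.024,"dy":0.0005,"dz":-0.0005,"turn":0}]'; python3 -m inch '[{"dx":0.003,"dy":0,"dz":0,"turn":0},{"dx":0.005,"dy":0,"dz":0,"turn":0},{"dx":0.005,"dy":0,"dz":0,"turn":0}]'
python3 -c "
from h import *
s=env.read_state();print(J(s['tool_pos']),s['torque'])"
```

```text
t: 15.25
tool_pos: [0.437, 0.275, 0.024]
eef_rot: [-0.0, 0.979, 0.203, 0.0]
wrist_force: [-0.7, 0.2, 2.5]
gripper_width: 0.0254
grasp_force: 58.9
t: 15.55
tool_pos: [0.4381, 0.2754, 0.0239]
eef_rot: [0.001, 0.979, 0.203, -0.001]
wrist_force: [-4.5, -2.4, 7.3]
gripper_width: 0.0255
grasp_force: 59.5
[-29.4   0.4] [-0.38348874  0.95260673  0.00159742]
```

```bash
python3 -m inch '[{"dx":0.002,"dy":0,"dz":0,"turn":0},{"dx":0.003,"dy":0,"dz":0,"turn":0},{"dx":0.003,"dy":0,"dz":0,"turn":0}]';  python3 -m inch '[{"dx":0.002,"dy":0,"dz":0,"turn":0},{"dx":0.003,"dy":0,"dz":0,"turn":0},{"dx":0.003,"dy":0,"dz":0,"turn":0}]'
python3 -c "
from h import *
s=env.read_state();print(J(s['tool_pos']),s['torque'])"
```

```text
t: 15.85
tool_pos: [0.4381, 0.2754, 0.0239]
eef_rot: [0.002, 0.979, 0.203, -0.003]
wrist_force: [-8.5, -3.9, 12.1]
gripper_width: 0.0253
grasp_force: 59.9
t: 16.15
tool_pos: [0.4381, 0.2754, 0.0239]
eef_rot: [0.002, 0.979, 0.203, -0.004]
wrist_force: [-11.4, -5.9, 17.5]
gripper_width: 0.0252
grasp_force: 60.4
[-29.4   0.4] [-1.15798985  2.57431063 -0.04218238]
```

The casting is against a firm stop: no motion while the push rose to about 13 N, at a travel that matches home. I'll ease the push a little, release and lift.

```bash
python3 -m inch '[{"dx":-0.005,"dy":0,"dz":-0.001,"turn":0},{"dx":-0.005,"dy":0,"dz":-0.001,"turn":0}]'; python3 -m inch '[{"dx":0,"dy":0,"dz":0,"turn":0},{"dx":0,"dy":0,"dz":0,"turn":0},{"dx":0,"dy":0,"dz":0,"turn":0},{"dx":0,"dy":0,"dz":-0.05,"turn":0},{"dx":0,"dy":0,"dz":-0.1,"turn":0},{"dx":0,"dy":0,"dz":-0.17,"turn":0},{"dx":-0.05,"dy":0,"dz":-0.17,"turn":0},{"dx":-0.05,"dy":0,"dz":-0.17,"turn":0},{"dx":-0.05,"dy":0,"dz":-0.17,"turn":0}]' 0.4
python3 - <<'E'
from h import *
C=cam("wrist"); s=C["s"]; print(s["qpos"],s["tool_pos"],J(s["tool_pos"]))
o=np.array([.4653,.2866]); ex=np.array([np.cos(a),np.sin(a)])
pb=proj(C,[*(o-.028*ex),.044]); pk=proj(C,[*(o+.022*ex),.081]); print("pred boss,knob",pb,pk)
im=C["im"]; cv2.imwrite("pics/w8.png",im[:,:,::-1])
g=cv2.cvtColor(im,cv2.COLOR_RGB2GRAY)
# off-white: boss mask near prediction
u,v=pb.astype(int); sub=im[v-40:v+40,u-50:u+50].astype(int)
hsv=cv2.cvtColor(im[v-40:v+40,u-50:u+50],cv2.COLOR_RGB2HSV)
m=((hsv[...,0]>15)&(hsv[...,0]<40)&(hsv[...,1]>25)&(hsv[...,1]<110)).astype(np.uint8)
m=cv2.morphologyEx(m,cv2.MORPH_OPEN,np.ones((3,3)))
n,l,st,ce=cv2.connectedComponentsWithStats(m)
for i in range(1,n):
    if st[i,4]>60: print(st[i]+[u-50,v-40,0,0,0])
for lo,hi,p in((15,30,pb),(18,32,pk)):
    x,y=p.astype(int); w=cv2.resize(g[y-45:y+45,x-45:x+45],None,fx=4,fy=4,interpolation=3)
    c=cv2.HoughCircles(w,cv2.HOUGH_GRADIENT,1,40,param1=100,param2=25,minRadius=lo*4,maxRadius=hi*4)
    if c is not None:
        for q in c[0][:3]:
            X=q[0]/4+x-45.4;Y=q[1]/4+y-45.4; print("circ",X,Y,q[2]/4,J(onz(C,X,Y,.044 if p is pb else .081)))
E
```

```text
t: 16.35
tool_pos: [0.4382, 0.2753, 0.024]
eef_rot: [0.001, 0.979, 0.203, -0.001]
wrist_force: [-5.9, -2.0, 2.5]
gripper_width: 0.0254
grasp_force: 59.3
t: 17.25
tool_pos: [0.4128, 0.264, 0.1268]
eef_rot: [0.0, 0.979, 0.203, 0.001]
wrist_force: [-0.9, 0.0, -0.3]
gripper_width: 0.0597
grasp_force: 0.0
[ 0.03017076  0.4260645  -0.84903453  2.03640347  0.42367578  0.85885535
 -2.22076687] [0.41279438 0.2640077  0.12683191] [-57.2  -0.3]
pred boss,knob [277.42393699 176.36352497] [277.90501267  87.10804629]
[ 257  136   42   61 2095]
circ 277.225 171.225 20.9 [-24.8   0.1]
circ 279.225 111.225 31.85 [10.8 -0.7]
circ 278.225 98.225 21.1 [16.9 -0.2]
```

The boss blob's rear rim is at row 197, against 197.4 predicted for home, so the casting is home and released. Next I'll go above the knob while turning anticlockwise to make wrist room for the clockwise turn.

```bash
python3 -m inch '[{"dx":0.132,"dy":-0.001,"dz":0,"turn":-0.25},{"dx":0.132,"dy":-0.001,"dz":0,"turn":-0.25},{"dx":0.132,"dy":-0.001,"dz":0,"turn":-0.25},{"dx":0.132,"dy":-0.001,"dz":0,"turn":-0.25},{"dx":0.132,"dy":-0.001,"dz":0,"turn":-0.25},{"dx":0.132,"dy":-0.001,"dz":0,"turn":-0.25},{"dx":0.132,"dy":-0.001,"dz":0,"turn":-0.25},{"dx":0.132,"dy":-0.001,"dz":0,"turn":-0.25},{"dx":0.132,"dy":-0.001,"dz":0,"turn":-0.25},{"dx":0.132,"dy":-0.001,"dz":0,"turn":-0.25},{"dx":0.132,"dy":-0.001,"dz":0,"turn":-0.25}]'
python3 -c "
from h import *
s=env.read_state();print(J(s['tool_pos']),s['qpos'])"
```

```text
t: 18.4
tool_pos: [0.4856, 0.2964, 0.1255]
eef_rot: [-0.001, 0.548, 0.837, -0.0]
wrist_force: [0.5, -0.4, -0.4]
gripper_width: 0.0599
grasp_force: 0.0
[22.5  1. ] [ 0.18202338  0.71767434 -1.16298988  1.85134103  0.74529789  1.093374
 -0.85791104]
```

```bash
python3 -m inch '[{"dx":0,"dy":0,"dz":0,"turn":-0.28},{"dx":0,"dy":0,"dz":0,"turn":-0.28},{"dx":0,"dy":0,"dz":0,"turn":-0.28},{"dx":0,"dy":0,"dz":0,"turn":-0.28},{"dx":0,"dy":0,"dz":0,"turn":-0.28},{"dx":0,"dy":0,"dz":0,"turn":-0.28},{"dx":0,"dy":0,"dz":0,"turn":-0.28},{"dx":0,"dy":0,"dz":0,"turn":-0.28},{"dx":0,"dy":0,"dz":0,"turn":-0.28},{"dx":0,"dy":0,"dz":0,"turn":-0.28},{"dx":0,"dy":0,"dz":0,"turn":-0.28},{"dx":0,"dy":0,"dz":0,"turn":-0.28}]';  python3 -m inch '[{"dx":0,"dy":0,"dz":0,"turn":-0.05},{"dx":0,"dy":0,"dz":0,"turn":-0.05},{"dx":0,"dy":0,"dz":0,"turn":-0.05}]' 0.2
python3 - <<'E'
from h import *
C=cam("wrist"); s=C["s"]; print(s["qpos"],s["tool_pos"],J(s["tool_pos"]),s["eef_rot"],C["F"])
o=np.array([.4653,.2866]); ex=np.array([np.cos(a),np.sin(a)])
pk=proj(C,[*(o+.022*ex),.081]); print("pred knob",pk)
im=C["im"]; cv2.imwrite("pics/w9.png",im[:,:,::-1])
# dark knob blob
x,y=pk.astype(int); sub=im[max(0,y-60):y+60,x-70:x+70]; g=cv2.cvtColor(sub,cv2.COLOR_RGB2GRAY); print(g[::12,::10])
E
```

```text
t: 19.6
tool_pos: [0.4856, 0.2964, 0.1255]
eef_rot: [-0.001, -0.296, 0.955, 0.0]
wrist_force: [0.3, -0.1, -0.1]
gripper_width: 0.0599
grasp_force: 0.0
t: 19.9
tool_pos: [0.4855, 0.2963, 0.1256]
eef_rot: [-0.001, -0.44, 0.898, 0.0]
wrist_force: [0.5, -0.2, -0.1]
gripper_width: 0.0515
grasp_force: 0.0
[ 0.25640089  0.86695746 -1.36336345  1.84830873  0.90896866  1.23619343
  1.08173878] [0.48550306 0.29631899 0.1256083 ] [22.4  1.1] [-5.45901986e-04 -4.39624671e-01  8.98181296e-01  4.58996258e-04] 369.8479322787053
pred knob [277.3104306  240.65562309]
[[128 139 143 110  97 148  66 156 154 124 110 110 109 109]
 [124 150 161 158 162 110 116 154 152 152 105 113 106 106]
 [151 156 152  91 156 159 156 111 153 150  85 141  97 107]
 [159  48 141 156 153 148  47  47  53  53  15  65 109 104]
 [130  91 138 103  53  55  56  55  54  53 113 112  79 108]
 [125 129 122 113  83  54  54  98  51  51 105 110 110 109]
 [123 129 129 121 114  51 131  50  53  51 111 111 108  39]
 [ 68 123 127 128 121 123  93  49  60  93  47  94  92  93]
 [ 28 134 124 127 126 122 122 123  89  94  90  90  92  66]
 [ 28 116 125 121 124 124 120 122  89  91  95  76  96  96]]
```

```bash
python3 - <<'E'
from h import *
im=cv2.imread("pics/w9.png"); g=cv2.cvtColor(im,cv2.COLOR_BGR2GRAY); s=env.read_state()
C=cam("wrist"); 
x0,y0=217,190; sub=g[y0:y0+90,x0:x0+120]
m=((sub>44)&(sub<60)).astype(np.uint8); m=cv2.morphologyEx(m,cv2.MORPH_OPEN,np.ones((4,4)))
n,l,st,ce=cv2.connectedComponentsWithStats(m); i=1+np.argmax(st[1:,4]); print(st[i]+[x0,y0,0,0,0])
cs,_=cv2.findContours((l==i).astype(np.uint8),0,2); c=max(cs,key=cv2.contourArea)
(cx,cy),r=cv2.minEnclosingCircle(c); print(cx+x0,cy+y0,r, "expected r",14.5/1000*C["F"]/(C["c"][2]-.081))
print("knob",J(onz(C,cx+x0,cy+y0,.081)),onz(C,cx+x0,cy+y0,.081), "tcp",s["tool_pos"])
k=onz(C,cx+x0,cy+y0,.081); print(loc(s,[k[0]-s["tool_pos"][0],k[1]-s["tool_pos"][1],0]))
w=cv2.resize(sub,None,fx=4,fy=4,interpolation=3)
h=cv2.HoughCircles(w,cv2.HOUGH_GRADIENT,1,20,param1=100,param2=20,minRadius=95,maxRadius=135)
if h is not None:
    for q in h[0][:3]: print("h",q[0]/4+x0-.4,q[1]/4+y0-.4,q[2]/4,J(onz(C,q[0]/4+x0-.4,q[1]/4+y0-.4,.081)))
E
```

```text
[ 253  210   52   56 1978]
279.0 237.74509811401367 28.40450096130371 expected r 28.63365377827645
knob [20.   0.1] [0.48371903 0.29449417 0.081     ] tcp [0.48536309 0.29632034 0.12576673]
[4.08510032e-03 2.89406201e-04 2.58254531e-06]
h 278.975 235.975 28.65 [19.2 -0.4]
h 273.975 237.225 31.4 [21.1 -2.4]
h 267.225 224.225 26.125 [16.4 -9.1]
```

```bash
python3 -m inch '[{"dx":0.003,"dy":0,"dz":0.06,"turn":0},{"dx":0.003,"dy":0,"dz":0.1,"turn":0},{"dx":0.003,"dy":0,"dz":0.112,"turn":0},{"dx":0.003,"dy":0,"dz":0.112,"turn":0},{"dx":0.003,"dy":0,"dz":0.112,"turn":0}]'; python3 -m inch '[{"dx":0,"dy":0,"dz":0,"turn":0},{"dx":0,"dy":0,"dz":0,"turn":0},{"dx":0,"dy":0,"dz":0,"turn":0},{"dx":0,"dy":0,"dz":0,"turn":0},{"dx":0,"dy":0,"dz":0,"turn":0}]' -1 60
python3 -c "
from h import *
s=env.read_state();print(J(s['tool_pos']),s['torque'],s['qpos'])"
```

```text
t: 20.5
tool_pos: [0.4841, 0.2957, 0.0605]
eef_rot: [0.001, -0.44, 0.898, 0.0]
wrist_force: [-0.8, -1.2, 0.2]
gripper_width: 0.0509
grasp_force: 0.0
t: 21.0
tool_pos: [0.4844, 0.2954, 0.0608]
eef_rot: [0.001, -0.44, 0.898, -0.0]
wrist_force: [0.3, -1.8, 5.8]
gripper_width: 0.0272
grasp_force: 58.8
[21.   0.6] [-0.25089581 -0.00976519 -0.04328323] [ 0.21889854  0.93018995 -1.28304566  1.898043    1.00301032  1.14990248
  1.02221101]
```

```bash
python3 -m inch '[{"dx":0,"dy":0,"dz":0.0003,"turn":0.022},{"dx":0,"dy":0,"dz":0.0006,"turn":0.044},{"dx":0,"dy":0,"dz":0.0009,"turn":0.066},{"dx":0,"dy":0,"dz":0.0012,"turn":0.088},{"dx":0,"dy":0,"dz":0.0015,"turn":0.11},{"dx":0,"dy":0,"dz":0.0018,"turn":0.132},{"dx":0,"dy":0,"dz":0.002,"turn":0.154},{"dx":0,"dy":0,"dz":0.0023,"turn":0.176},{"dx":0,"dy":0,"dz":0.0026,"turn":0.198},{"dx":0,"dy":0,"dz":0.0029,"turn":0.22},{"dx":0,"dy":0,"dz":0.0029,"turn":0.22}]'
python3 - <<'E'
from h import *
C=cam("wrist"); s=C["s"];print(J(s['tool_pos']),s['torque'],s['qpos'])
E
```

```text
t: 22.1
tool_pos: [0.4842, 0.2964, 0.0591]
eef_rot: [0.001, 0.233, 0.972, 0.002]
wrist_force: [0.5, 2.4, 5.0]
gripper_width: 0.0269
grasp_force: 59.5
[21.3  1.7] [ 0.36764774  0.02131346 -0.09360047] [ 0.1028199   0.75547139 -1.02996263  1.90431097  0.80137367  0.95888302
 -0.21028531]
```

```bash
python3 -m inch '[{"dx":0,"dy":0,"dz":0.0003,"turn":0.022},{"dx":0,"dy":0,"dz":0.0006,"turn":0.044},{"dx":0,"dy":0,"dz":0.0009,"turn":0.066},{"dx":0,"dy":0,"dz":0.0012,"turn":0.088},{"dx":0,"dy":0,"dz":0.0015,"turn":0.11},{"dx":0,"dy":0,"dz":0.0018,"turn":0.132},{"dx":0,"dy":0,"dz":0.002,"turn":0.154},{"dx":0,"dy":0,"dz":0.0023,"turn":0.176},{"dx":0,"dy":0,"dz":0.0023,"turn":0.176}]'
python3 - <<'E'
from h import *
C=cam("wrist"); s=C["s"];print(J(s['tool_pos']),s['torque'],s['qpos'],2*np.degrees(np.arctan2(s["eef_rot"][2],s["eef_rot"][1])))
E
python3 -m inch '[{"dx":0,"dy":0,"dz":0.0002,"turn":0.014},{"dx":0,"dy":0,"dz":0.0004,"turn":0.028},{"dx":0,"dy":0,"dz":0.0004,"turn":0.028}]'
python3 - <<'E'
from h import *
s=env.read_state();print(J(s['tool_pos']),s['torque'],s['qpos'],2*np.degrees(np.arctan2(s["eef_rot"][2],s["eef_rot"][1])))
E
```

```text
t: 23.05
tool_pos: [0.4851, 0.2969, 0.0578]
eef_rot: [0.0, 0.708, 0.706, 0.003]
wrist_force: [1.4, 2.4, 6.8]
gripper_width: 0.0266
grasp_force: 59.6
[22.2  1.8] [ 0.62450854 -0.32874885 -0.03042691] [-0.04663819  0.64148963 -0.78325236  1.9112977   0.60548827  0.83547937
 -1.15580888] 89.80001017445841
t: 23.4
tool_pos: [0.4852, 0.297, 0.0575]
eef_rot: [-0.0, 0.767, 0.641, 0.003]
wrist_force: [1.4, 3.1, 7.2]
gripper_width: 0.0271
grasp_force: 59.7
[22.4  1.7] [ 0.54989092 -0.40848099 -0.07739855] [-0.07383425  0.62691893 -0.7420302   1.91258079  0.57278053  0.81949708
 -1.30325191] 79.77801644788208
```

```bash
cat > st.py <<'E'
from h import *
s=env.read_state();print(J(s['tool_pos']),s['tool_pos'][2].round(4),"Tz",np.round(s['torque'][2],3),"q7",s['qpos'][6].round(3),"turned",232.2-2*np.degrees(np.arctan2(s["eef_rot"][2],s["eef_rot"][1])))
E
for i in 1; do python3 -m inch '[{"dx":0,"dy":0,"dz":0.0001,"turn":0.007},{"dx":0,"dy":0,"dz":0.0002,"turn":0.014},{"dx":0,"dy":0,"dz":0.0002,"turn":0.014}]' | tail -3; done; python3 st.py
python3 -m inch '[{"dx":0,"dy":0,"dz":0.0001,"turn":0.007},{"dx":0,"dy":0,"dz":0.0002,"turn":0.014},{"dx":0,"dy":0,"dz":0.0002,"turn":0.014}]'|tail -3; python3 st.py
python3 -m inch '[{"dx":0,"dy":0,"dz":0.0001,"turn":0.007},{"dx":0,"dy":0,"dz":0.0002,"turn":0.014},{"dx":0,"dy":0,"dz":0.0002,"turn":0.014}]'|tail -3; python3 st.py
```

```text
wrist_force: [1.0, 2.4, 7.8]
gripper_width: 0.027
grasp_force: 59.8
[22.5  1.7] 0.0574 Tz -0.065 q7 -1.377 turned 157.4228443510664
wrist_force: [2.8, 3.2, 6.7]
gripper_width: 0.0268
grasp_force: 59.8
[22.5  1.6] 0.0573 Tz -0.097 q7 -1.451 turned 162.46571621450607
wrist_force: [2.1, 2.7, 7.2]
gripper_width: 0.027
grasp_force: 59.8
[22.6  1.6] 0.0572 Tz 0.178 q7 -1.524 turned 167.4386312669007
```

```bash
python3 -m inch '[{"dx":0,"dy":0,"dz":0,"turn":0}]' >/dev/null; python3 st.py
python3 -m inch '[{"dx":0,"dy":0,"dz":0.0001,"turn":0.007},{"dx":0,"dy":0,"dz":0.0001,"turn":0.007}]'|tail -3; python3 st.py
python3 -m inch '[{"dx":0,"dy":0,"dz":0.0001,"turn":0.007},{"dx":0,"dy":0,"dz":0.0001,"turn":0.007}]'|tail -3; python3 st.py
```

```text
[22.6  1.6] 0.0572 Tz 0.121 q7 -1.523 turned 167.4142002561343
wrist_force: [2.7, 2.0, 8.1]
gripper_width: 0.0271
grasp_force: 59.8
[22.6  1.6] 0.0572 Tz 1.031 q7 -1.558 turned 169.71681646155997
wrist_force: [1.4, -0.4, 10.5]
gripper_width: 0.0268
grasp_force: 60.2
[21.7  0.8] 0.0571 Tz 0.061 q7 -1.598 turned 172.51228137086576
```

The moment rose sharply from about 0.1 to 1.03 N m at 167–170° and then fell off: the collar has seated and the pads slipped slightly on the knob. I'll confirm with a small nudge.

```bash
python3 -m inch '[{"dx":0,"dy":0,"dz":0,"turn":0}]' >/dev/null; python3 st.py
python3 -m inch '[{"dx":0,"dy":0,"dz":0,"turn":0.003},{"dx":0,"dy":0,"dz":0,"turn":0.003}]'|tail -3; python3 st.py
python3 -m inch '[{"dx":0,"dy":0,"dz":0,"turn":0.002},{"dx":0,"dy":0,"dz":0,"turn":0.002}]'|tail -3; python3 st.py
```

```text
[21.7  0.8] 0.0571 Tz 0.069 q7 -1.597 turned 172.49067267672922
wrist_force: [1.4, -0.3, 10.6]
gripper_width: 0.027
grasp_force: 60.2
[21.7  0.9] 0.0571 Tz 0.446 q7 -1.612 turned 173.4730200592109
wrist_force: [1.5, 0.2, 10.7]
gripper_width: 0.0267
grasp_force: 60.2
[21.7  0.9] 0.0571 Tz 0.706 q7 -1.622 turned 174.1145893639531
```

```bash
python3 -m inch '[{"dx":0,"dy":0,"dz":-0.0003,"turn":-0.022},{"dx":0,"dy":0,"dz":-0.0006,"turn":-0.044},{"dx":0,"dy":0,"dz":-0.0009,"turn":-0.066},{"dx":0,"dy":0,"dz":-0.0012,"turn":-0.088},{"dx":0,"dy":0,"dz":-0.0015,"turn":-0.11},{"dx":0,"dy":0,"dz":-0.0018,"turn":-0.132},{"dx":0,"dy":0,"dz":-0.002,"turn":-0.154},{"dx":0,"dy":0,"dz":-0.0023,"turn":-0.176},{"dx":0,"dy":0,"dz":-0.0026,"turn":-0.198},{"dx":0,"dy":0,"dz":-0.0029,"turn":-0.22},{"dx":0,"dy":0,"dz":-0.0033,"turn":-0.242},{"dx":0,"dy":0,"dz":-0.0033,"turn":-0.253}]'; python3 -m inch '[{"dx":0,"dy":0,"dz":0,"turn":0},{"dx":0,"dy":0,"dz":0,"turn":0}]'|tail -3; python3 st.py
python3 - <<'E'
from h import *
T=cam("top"); C=cam("wrist"); cv2.imwrite("pics/end.png",C["im"][:,:,::-1])
im=C["im"]; print(J(C["c"]),proj(C,[.4395,.2757,.044]))
E
```

```text
t: 26.5
tool_pos: [0.4853, 0.2958, 0.059]
eef_rot: [0.001, 0.266, 0.964, 0.002]
wrist_force: [1.8, 0.8, 9.8]
gripper_width: 0.0269
grasp_force: 60.0
wrist_force: [2.6, 0.2, 8.8]
gripper_width: 0.0268
grasp_force: 60.1
[22.   0.7] 0.059 Tz 0.073 q7 -0.273 turned 83.2445317825044
[-18.8  55.9] [185.03898819 203.07911349]
```

```bash
python3 -m inch '[{"dx":0,"dy":0,"dz":0,"turn":-0.002},{"dx":0,"dy":0,"dz":0,"turn":-0.002},{"dx":0,"dy":0,"dz":0,"turn":-0.002}]' >/dev/null; python3 st.py
python3 - <<'E'
from h import *
C=cam("wrist"); im=C["im"]
o=np.array([.4653,.2866]); ex=np.array([np.cos(a),np.sin(a)]); ey=np.array([-ex[1],ex[0]])
hsv=cv2.cvtColor(im,cv2.COLOR_RGB2HSV)
m=((hsv[...,0]>15)&(hsv[...,0]<40)&(hsv[...,1]>25)&(hsv[...,1]<110)).astype(np.uint8)
u,v=185,203; M=np.zeros_like(m); M[v-60:v+70,u-60:u+70]=m[v-60:v+70,u-60:u+70]; M=cv2.morphologyEx(M,cv2.MORPH_OPEN,np.ones((3,3)))
n,l,st,ce=cv2.connectedComponentsWithStats(M); i=1+np.argmax(st[1:,4]); print("blob",st[i],st[i][0]+st[i][2],st[i][1]+st[i][3])
t=np.linspace(0,6.28,60); R=np.array([proj(C,[*(o+(-.028+.014*np.cos(k))*ex+.014*np.sin(k)*ey),.044]) for k in t]); print("pred rim",R.min(0),R.max(0))
# rear rim: boss silhouette along ray from camera direction -> farthest blob pixel in -x_jig
p=np.argwhere(l==i)[:,::-1]; X=np.array([J(onz(C,q[0],q[1],.044)) for q in p[::3]]); print("blob at boss-top height x min (want -42)",X[:,0].min(),"y",X[X[:,0]<-28][:,1].min(),X[X[:,0]<-28][:,1].max())
E
```

```text
[22.   0.7] 0.059 Tz 0.016 q7 -0.263 turned 82.53181370652516
blob [ 157  163   98   95 4715] 255 258
pred rim [153.60374901 170.20353504] [217.68691836 232.24983621]
blob at boss-top height x min (want -42) -40.7 y -12.3 15.5
```

The screw is backed off 89.9° from the seat, the casting is still home, and the grip holds at 60 N. I'll hand in.

```bash
python3 -c "
from rig import env
print(env.close_job(), env.read_state()['t'])"
```

```text
the job is handed in; nothing more can be done
the job is handed in; nothing more can be done
```

I handed the job in with the casting home against the stop and released, the screw seated and then backed off about a quarter turn (89.9° by the wrist angle), and the knob still gripped; along the way the casting tipped off the jig's front edge once and I re-laid it, and the pads slipped slightly on the knob at the seat, so I re-measured the seat before backing off.

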